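# Seat the photo turntable's platter on its drive pin

## Robot

A 6-joint arm with a two-finger parallel gripper is mounted at the origin on the work surface. World frame = base frame: x ahead of the robot, y to its left, z up, the work surface at z = 0. Lengths are in m, angles in degrees, forces in N, time in s.
With the tool pointing down it reaches from about 0.35 to 0.875 m from the base axis. Payload 4.2 kg.
Tool frame: the origin (TCP) lies between the finger pads; the fingertips stand 14 mm ahead of it and the grasp point (between the pads) lies 5 mm behind it; x points along the fingers, y is the direction in which the jaws open and shut, and the axes are right-handed (so a half turn about x gives the same grasp; the last joint's range is limited). The gripper opens to 87 mm and grips with 3 to 60 N. Pads are 19 mm wide; open, the fingers measure 117 mm over their backs; the gripper's body (75 mm by 190 mm) begins 51 mm behind the grasp point.
Start: joints at [81.394, 22.042, 0.453, 0, -68.411, -14.817], TCP at [0.248, 0.573, 0.237] pointing down, gripper open.
Joint ranges: [-179.83, 179.83], [-69.29, 118.12], [-61.27, 80.66], [-181.25, 117.63], [-171.15, -9.14], [-177.46, 177.46]. Speed limits (degrees/s): [159.86, 159.86, 180, 180, 180, 180].

## Interface

Orientations are given as a 3x3 rotation matrix whose columns are the frame's x, y, z axes.
In Python, from station import r, imaging, job gives the robot as it stands. The module is installed in compiled form; this text tells all that it offers.
- The arm moves only by the tool apply_moves, never from a script. Its arguments are lists of equal length, an entry for each row: "xyz": the shift along the tool's x, y, z in m, a list of three; "twist": the turn about the tool's x in degrees; "claw": the opening, from 0 (shut) to 1 (fully open). A call has 1 to 12 rows; each row shifts and turns the pose as measured when the row begins, along the tool's axes as they then stand; what a row does not reach is not made up. A row lasts 1/10 s, in which the tool goes at most 50 mm and 8.59 degrees, less where a joint would pass 70% of its speed; a pose out of reach is approached as far as the arm can. A call is refused whole if a number of a shift passes 0.05 or a number of a turn 8.59, either way. A call with a gripper value outside its range is refused whole. The fingers move at their own pace and stop on an object; the grip force is fixed at half the most. Time passes only in rows, so rows that do not move let the fingers close. It gives the time, the measured TCP pose, the force and the opening at its end, in the units of the state.
- r.sense(): the state, without advancing time (a new reading comes with each control period).
- imaging.capture(name): name is "side" or "top"; returns a dict with "pixels" (400x640x3 uint8, red, green, blue), "mtx" (3x3 intrinsics, pixels), "distortion" ([k1, k2, p1, p2, k3] as OpenCV has them; the pictures are not rectified), "view" (4x4, takes a point from world to camera coordinates). Camera axes: x right, y down, z forward; pixel columns grow to the right and rows downward; lengths in m; the calibration is good to about 2 mm. A picture is of the moment at which its call begins. There is no depth.
- job.finish_job(): hands the job in, once; it reports no verdict.
Trained networks look in a picture, given as the dict that the camera call returned (one of the last four; its "shot" number tells which), for a name from the list of things; names that differ only in an ending like _2 or _b are one class to them, and where a whole thing is asked for, a point or a joint stands for the part that bears it (a point fixed in the world has none). Each returns a list of dicts, best first, with "p" (0 to 1); they miss things now and then, are a little off and sometimes report something else, mostly with a low value. They report only what shows in the picture. A call takes as long as a camera call.
- imaging.regions_of(query, picture): "mask" (400x640 bool, what is visible of it) and "centre" ([column, row] in pixels, amid what is visible of it).
The state is a dict: "time_s": time; "joints": joint angles; "joint_velocities": joint speeds; "effort": joint torques, N m; "tcp_pos": TCP position; "ee_rot": TCP orientation; "wrist_force": force on the tool from outside, world axes, zero at the start; "moment": the same for the moment, N m; "gripper_width": opening from 0.0 (shut) to 1.0 (fully open).
Only numpy, scipy, OpenCV 4.12 (cv2) and the standard library are available. Lean on these libraries where they do the work, as an engineer would, in place of code of your own. Each camera call takes 0.05 s, during which the arm holds its last target.

## Task

Get the photo turntable ready for shooting: the white platter sits proud because its rim notch is not over the drive pin. With the fingertips only, nudge the platter round by the post on it until the notch is over the pin, then press the platter straight down until it is fully home, and take the hand away. Do not lift or tip the platter, and leave everything else where it stands.

Things in the scene. Friction and masses are not known exactly. Their poses are not given: they have to be found in the camera images.
- turntable: fixed base of the turntable: black square plate 220 x 220 x 12 mm, top at z = 12 mm. Origin: centre of its underside, on the turning axis; z up, x towards the drive pin. A steel spindle (20 mm) on the axis guides the platter's hub (18 mm long) with 1 mm play. A black lug, 34 x 26 mm, 14 mm high, at the middle of the +x side carries the drive pin.
- drive_pin (a point): top of the fixed upright steel drive pin, 14 mm diameter with a chamfered top (9 mm flat, chamfer 3 mm high), 88 mm from the turning axis, top at z = 42 mm. It stands half under the platter's rim, half outside it. The unseated platter clears it by 2 mm; pressed down anywhere but at the notch, the platter lands on it and stops high and askew.
- platter: loose white round platter, 180 mm diameter, 10 mm thick, about 0.5 kg, lying level on six rubber pads that let it turn either way with light friction and stay where it is left. Origin: centre of its flat underside (z = 44 mm at the start, 32 mm home); z up, x towards the notch.
- notch (a point): middle of the platter's only rim notch, at top-face height, 88 mm from the platter's centre. The notch is 20 mm wide with parallel sides, open outwards, reaching in to 76 mm from the centre, through the full thickness: 3 mm play either side of the pin.
- post_top (a point): centre of the top of the upright aluminium finger post on the platter: 20 mm diameter, 24 mm high above the top face, 58 mm from the centre, exactly opposite the notch.
- platter_top (a point): centre of the platter's flat top face, the place to press: z = 54 mm at the start, 42 mm (level with the pin's top) when home. The pads carry the platter without sinking; with the notch over the pin a push of about 4 to 8 N sinks it 12 mm to a firm stop, and it stays down.
- scale_cube: plain wooden photo scale cube, 22 mm, standing on the turntable base's bare corner (base frame +x +y). Origin: centre of its underside. Bystander.
- lens_cap: flat black lens cap, 68 mm diameter, 10 mm high, on the table beside the turntable. Origin: centre of its underside. Bystander.
- scale_bar: flat white scale bar with black squares, 150 x 22 x 8 mm, lying beside the turntable, long side along its x. Origin: centre of its underside. Bystander.
- brush: hand brush lying along its x beside the turntable. Origin: its underside, between handle and bristles. Bystander.
- water: clear water bottle, 62 mm diameter, 190 mm high. Origin: centre of its underside. Bystander.
- beaker: terracotta beaker, 72 mm across the rim, 75 mm high. Origin: centre of its underside. Bystander.

How it is judged:
By the outcome, as a careful person would: the job done as asked, in the order asked, and still so for the second after the job is handed in, with the robot touching nothing.
It also fails if it takes over 53 s, if anything falls off the work surface, if the arm or the gripper's body presses on something with over 40 N, if the wrist force passes 120 N, or if a joint passes its speed limit or range.

## Working session

There is one attempt and no reset: what is moved stays moved. The work goes in short steps, Python scripts to look and compute and a tool call to move; the robot and the scene stay as the last step left them, time stands still between calls to the robot, and variables do not carry over. Pictures are saved under pics/ and viewed, and the job is handed in when it is done.

Besides the shell and the picture viewer there is one more tool, called by a JSON object that holds its "method" and its "body", one argument or row to a line. apply_moves: Moves the arm, as the interface text tells. Its arguments: {"type":"object","properties":{"xyz":{"type":"array","items":{"type":"array","items":{"type":"number"}}},"twist":{"type":"array","items":{"type":"number"}},"claw":{"type":"array","items":{"type":"number"}}},"required":["xyz","twist","claw"]}

```bash
mkdir -p pics
cat > h.py <<'E'
import numpy as np, cv2
from station import r, imaging, job
def px2plane(c,uv,z):
    K=np.array(c["mtx"]);D=np.array(c["distortion"]);V=np.array(c["view"])
    n=cv2.undistortPoints(np.array([[uv]],float),K,D)[0,0]
    d=V[:3,:3].T@np.array([n[0],n[1],1]);o=-V[:3,:3].T@V[:3,3]
    return o+d*(z-o[2])/d[2]
def proj(c,P):
    V=np.array(c["view"]);rv=cv2.Rodrigues(V[:3,:3])[0]
    return cv2.projectPoints(np.array(P,float).reshape(-1,3),rv,V[:3,3],np.array(c["mtx"]),np.array(c["distortion"]))[0][:,0]
def save(c,n,crop=None,s=1):
    im=cv2.cvtColor(np.array(c["pixels"]),cv2.COLOR_RGB2BGR)
    if crop: im=im[crop[1]:crop[3],crop[0]:crop[2]]
    if s!=1: im=cv2.resize(im,None,fx=s,fy=s,interpolation=cv2.INTER_CUBIC)
    cv2.imwrite("pics/"+n+".png",im)
E
python3 - <<'E'
from h import *
for n in("top","side"):
    c=imaging.capture(n);save(c,n+"0")
    print(n, -np.array(c["view"])[:3,:3].T@np.array(c["view"])[:3,3])
    for q,z in(("platter",.054),("notch",.054),("post_top",.078),("drive_pin",.042),("turntable",.012),("platter_top",.054),("scale_cube",.034),("lens_cap",.01),("water",.1),("beaker",.075),("brush",.01),("scale_bar",.008)):
        for d in imaging.regions_of(q,c)[:2]: print(q,round(d["p"],2),np.round(d["centre"]),d["mask"].sum(),np.round(px2plane(c,d["centre"],z),4))
s=r.sense();print(s)
E
```

```text
top [ 0.28525631 -0.0953793   1.30409541]
platter 0.72 [277. 156.] 3920 [0.591  0.0092 0.054 ]
notch 0.9 [278. 155.] 4001 [0.5929 0.007  0.054 ]
post_top 0.61 [279. 155.] 3942 [0.5883 0.0014 0.078 ]
drive_pin 0.77 [291. 188.] 3064 [ 0.5106 -0.0267  0.042 ]
turntable 0.26 [342. 159.] 477 [ 0.5951 -0.1557  0.012 ]
platter_top 0.67 [275. 154.] 3953 [0.5943 0.0136 0.054 ]
lens_cap 0.59 [216. 152.] 544 [0.6096 0.1711 0.01  ]
water 0.94 [466. 205.] 920 [ 0.4686 -0.4459  0.1   ]
beaker 0.71 [423. 260.] 727 [ 0.3382 -0.3489  0.075 ]
beaker 0.63 [190. 130.] 827 [0.6472 0.2247 0.075 ]
brush 0.7 [190. 129.] 892 [0.6686 0.2405 0.01  ]
scale_bar 0.98 [341. 155.] 489 [ 0.6063 -0.1524  0.008 ]
side [ 0.06411709 -0.93278079  0.8307597 ]
platter 0.66 [333. 174.] 2305 [ 0.5932 -0.0064  0.054 ]
notch 0.87 [332. 174.] 2284 [ 0.5912 -0.0034  0.054 ]
post_top 0.57 [331. 177.] 2295 [ 0.5666 -0.0439  0.078 ]
drive_pin 0.68 [327. 196.] 2196 [ 0.5439 -0.0655  0.042 ]
turntable 0.72 [326. 198.] 2274 [ 0.5564 -0.0395  0.012 ]
platter_top 0.83 [330. 175.] 2226 [ 0.5839 -0.0058  0.054 ]
scale_cube 0.57 [354. 158.
[... 442 characters left out ...]
7576e-05,
       -6.84109714e+01, -1.48165929e+01]), 'joint_velocities': array([-0.01371016,  0.01093806, -0.00969807,  0.0001235 , -0.05140634,
        0.0022299 ]), 'effort': array([ 2.72682628e-04, -3.90473270e+01,  1.87616909e+01,  4.22425702e+00,
        1.54400978e-02, -2.98710484e-05]), 'tcp_pos': array([0.24839362, 0.57348487, 0.23654014]), 'ee_rot': array([[-3.14660424e-06, -3.97480479e-01, -9.17610630e-01],
       [-2.73152699e-05, -9.17610630e-01,  3.97480479e-01],
       [-1.00000000e+00,  2.63154958e-05, -7.96992905e-06]]), 'wrist_force': array([ 0.45060388, -0.02904711,  0.02415154]), 'moment': array([-0.02462802,  0.02598935, -0.01083168]), 'gripper_width': 0.9996537235358084}
```

Run:
```python
import cv2
a=cv2.imread("pics/top0.png")[90:240,200:370];cv2.imwrite("pics/top0c.png",cv2.resize(a,None,fx=4,fy=4,interpolation=cv2.INTER_CUBIC))
a=cv2.imread("pics/side0.png")[120:260,250:420];cv2.imwrite("pics/side0c.png",cv2.resize(a,None,fx=4,fy=4,interpolation=cv2.INTER_CUBIC))
```

```text
(no output)
```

View pics/top0.png

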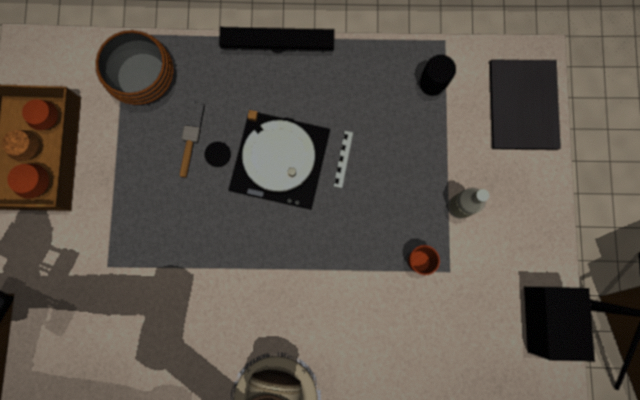

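View pics/top0c.png

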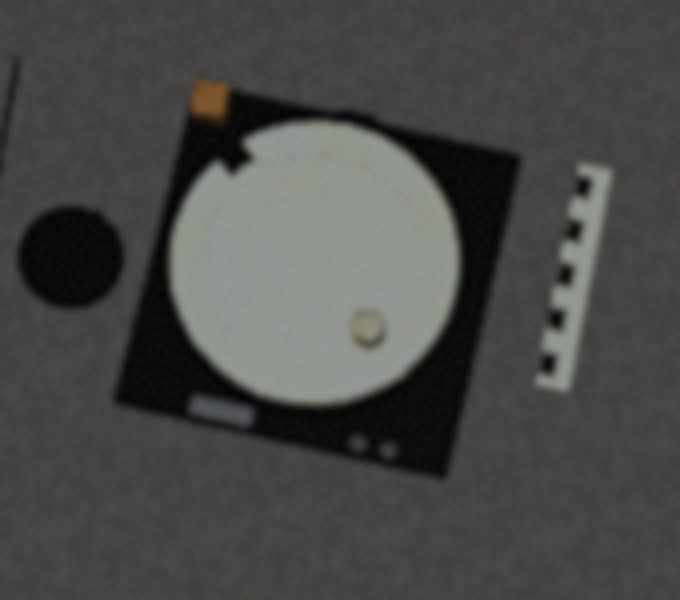

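View pics/side0c.png

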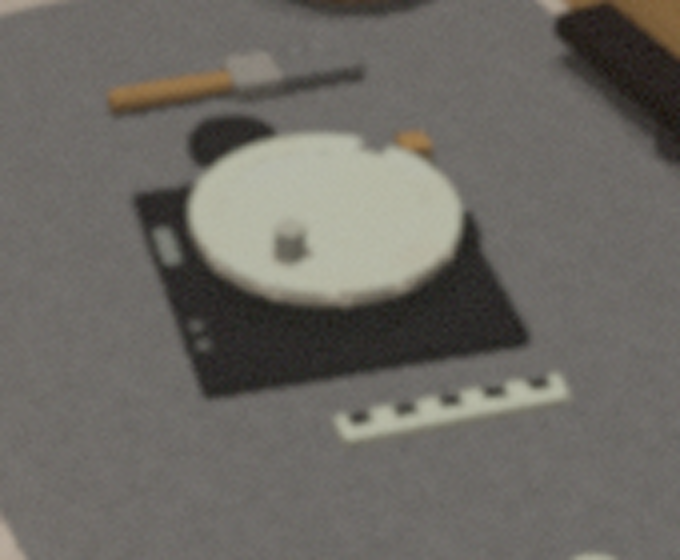

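```bash
cat >> h.py <<'E'
from scipy.ndimage import map_coordinates
from scipy.optimize import least_squares
def rect(c,z,x0,y0,half,s=0.0005):
    # ortho view at height z: row ~ -x, col ~ -y
    n=int(2*half/s); g=np.arange(n)*s-half
    X,Y=np.meshgrid(x0-g,y0-g,indexing='ij')
    p=proj(c,np.stack([X,Y,np.full_like(X,z)],-1))
    im=np.array(c["pixels"]).astype(float).mean(2)
    return im
def gray(c): return np.array(c["pixels"]).astype(float).mean(2)
def samp(c,P):
    p=proj(c,P);return map_coordinates(gray(c),[p[:,1],p[:,0]],order=1,mode='nearest')
def edge(c,P0,d,lo,hi,sign):
    t=np.arange(lo,hi,.0005);v=samp(c,P0+t[:,None]*d)
    v=np.convolve(v,np.ones(5)/5,'valid');tt=t[2:-2]
    g=np.gradient(v)*sign;k=g.argmax();w=np.clip(g[max(0,k-6):k+7],0,None)
    return (tt[max(0,k-6):k+7]*w).sum()/w.sum(), g[k]
def fit_base(c,x0,y0,yaw):
    cam=-np.array(c["view"])[:3,:3].T@np.array(c["view"])[:3,3]
    for it in range(4):
        R=lambda a:np.array([np.cos(a),np.sin(a),0])
        rows=[];obs=[]
        for k in range(4):
            a=yaw+k*np.pi/2;n=R(a);t=R(a+np.pi/2)
            z=.0 if (cam-np.array([x0,y0,0]))@n>.11 else .012
            for s in np.linspace(-.09,.09,37):
                if k==0 and abs(s)<.055: continue
                P=np.array([x0,y0,z])+s*t+.11*n
                e,g=edge(c,P,n,-.012,.012,1)
                if g>1: rows.append((k,s));obs.append(e)
        rows=np.array(rows);obs=np.array(obs)
        def f(q):
            r_=[]
            for (k,s),e in zip(rows,obs):
                a=yaw+k*np.pi/2
                r_.append(q[0]*np.cos(a)+q[1]*np.sin(a)+q[2]*s+q[3]-e)
            return np.array(r_)
        q=least_squares(f,[0,0,0,0],loss='soft_l1',f_scale=.001).x
        x0+=q[0];y0+=q[1];yaw+=q[2]
    return x0,y0,np.degrees(yaw),q[3],np.abs(f(q)).mean(),len(obs)
def fit_disk(c,x0,y0,z):
    for it in range(4):
        A=[];b=[]
        for a in np.arange(0,2*np.pi,np.pi/90):
            n=np.array([np.cos(a),np.sin(a),0]);e,g=edge(c,np.array([x0,y0,z])+.09*n,n,-.012,.012,-1)
            A.append((n[0],n[1],1));b.append(e)
        A=np.array(A);b=np.array(b)
        q=least_squares(lambda q:A@q-b,[0,0,0],loss='soft_l1',f_scale=.0007).x
        x0+=q[0];y0+=q[1]
    return x0,y0,q[2]
def notch_ang(c,x0,y0,z):
    a=np.arange(-180,180,.25);ar=np.radians(a);v=0
    for rr in np.arange(.079,.0871,.001): v=v+samp(c,np.c_[x0+rr*np.cos(ar),y0+rr*np.sin(ar),np.full_like(ar,z)])/9
    d=np.median(v)-v;k=d.argmax();m=np.abs((a-a[k]+180)%360-180)<12
    da=(a[m]-a[k]+180)%360-180;w=np.clip(d[m]-.0*d[k],0,None)
    # half-depth edges
    o=np.argsort(da);da=da[o];dd=d[m][o];on=da[dd>.5*d[k]]
    return a[k]+(da*w[o]).sum()/w.sum(), a[k]+(on[0]+on[-1])/2, on[-1]-on[0]
def post_pos(c,x0,y0,ang,z,ctop=.078):
    pass
E
python3 - <<'E'
from h import *
for n in("top","side"):
    c=imaging.capture(n)
    print(n,"base",fit_base(c,.59,.005,np.radians(-13.5)))
    d=fit_disk(c,.592,.008,.054);print("disk",d)
    print("notch",notch_ang(c,d[0],d[1],.054))
    if n=="top": print("post",px2plane(c,(200+368/4,90+325/4),.078))
    else:
        print("post",px2plane(c,(250+291/4,120+227/4),.078)); print("lug?")
E
```

```text
top base (np.float64(0.5933439292568814), np.float64(0.005789165917376129), np.float64(-32.99647108543254), np.float64(0.000533419291446649), np.float64(0.003375719941703135), 103)
disk (np.float64(0.5934980208048852), np.float64(0.006006139043827887), np.float64(0.001055137664670923))
notch (np.float64(38.17752348744852), np.float64(38.25), np.float64(12.0))
post [ 0.54710072 -0.03079     0.078     ]
side base (np.float64(0.5924726890624795), np.float64(0.007728827920167048), np.float64(-32.97785142025908), np.float64(7.455799281752002e-05), np.float64(0.00406266653864065), 67)
disk (np.float64(0.590266416075738), np.float64(0.0027355991762951174), np.float64(0.003813242610567263))
notch (np.float64(38.193532328229594), np.float64(38.25), np.float64(12.0))
post [ 0.54839406 -0.03229657  0.078     ]
lug?h.py:32: RuntimeWarning: invalid value encountered in scalar divide
  return (tt[max(0,k-6):k+7]*w).sum()/w.sum(), g[k]
```

```bash
sed -i 's/+q\[2\]\*s+q\[3\]-e/-q[2]*s+q[3]-e/' h.py
python3 - <<'E'
from h import *
for n in("top","side"):
    c=imaging.capture(n)
    b=fit_base(c,.5933,.006,np.radians(-13.5));print(n,"base",np.round(b,4))
    R=lambda a:np.array([np.cos(np.radians(a)),np.sin(np.radians(a))])
    im=cv2.cvtColor(np.array(c["pixels"]),cv2.COLOR_RGB2BGR);s=4
    x0,y0=(200,90) if n=="top" else (250,120)
    im=cv2.resize(im[y0:y0+150,x0:x0+170],None,fx=s,fy=s,interpolation=cv2.INTER_CUBIC)
    def dr(P,col):
        p=(proj(c,P)-[x0,y0]+.5)*s-.5;cv2.polylines(im,[np.int32(np.round(p))],True,col,1)
    ct=np.array(b[:2]);a=b[2]
    dr([np.r_[ct+.11*(i*R(a)+j*R(a+90)),.012] for i,j in((1,1),(1,-1),(-1,-1),(-1,1))],(0,255,0))
    dr([np.r_[ct+.09*R(t),.054] for t in range(0,360,3)],(0,0,255))
    dr([np.r_[ct+.088*R(a)+.007*R(t),.042] for t in range(0,360,30)],(255,255,0))
    for an,col in((38.2,(255,0,255)),(b[2],(255,255,0))):
        dr([np.r_[ct+x*R(an)+y*R(an+90),.054] for x,y in((.0894,.01),(.076,.01),(.076,-.01),(.0894,-.01))],col)
    dr([np.r_[ct+.058*R(218.2)+.01*R(t),.078] for t in range(0,360,20)],(255,0,255))
    cv2.imwrite(f"pics/{n}1.png",im)
    for z in (.054,):print(notch_ang(c,*ct,z))
E
```

```text
top base [ 5.93300e-01  6.10000e-03 -1.19609e+01 -9.00000e-04  5.00000e-04
  1.24000e+02]
(np.float64(38.04374672260112), np.float64(38.0), np.float64(12.0))
side base [ 5.92500e-01  7.40000e-03 -1.17002e+01 -2.40000e-03  9.00000e-04
  8.60000e+01]
(np.float64(36.97440608146737), np.float64(37.0), np.float64(12.5))h.py:32: RuntimeWarning: invalid value encountered in scalar divide
  return (tt[max(0,k-6):k+7]*w).sum()/w.sum(), g[k]
```

View pics/top1.png

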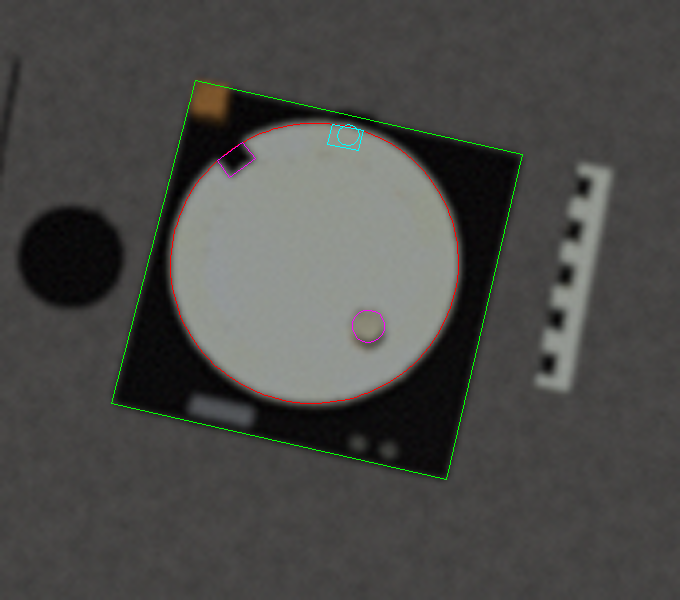

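View pics/side1.png

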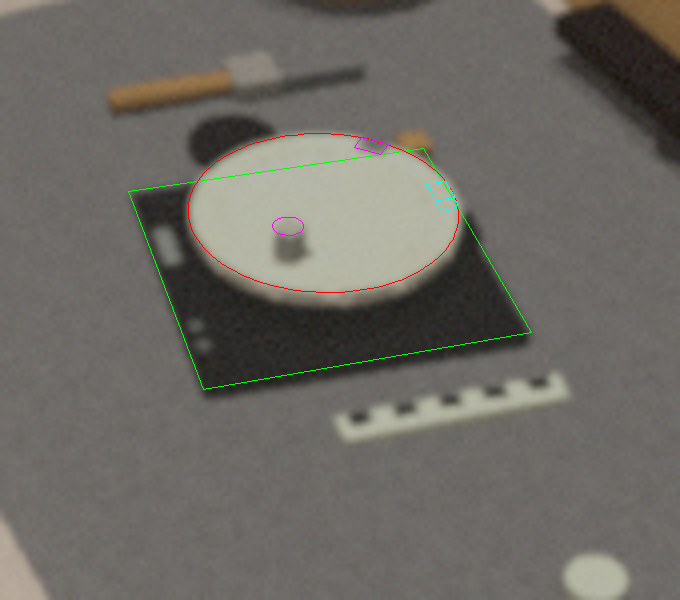

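Run:
```python
from h import *
c=imaging.capture("top")
import numpy as np
for yaw in (-12,-13):
  x0,y0=.5933,.0061
  for k in range(4):
    a=np.radians(yaw)+k*np.pi/2;n=np.array([np.cos(a),np.sin(a),0]);t=np.array([-n[1],n[0],0])
    for z in (0,.012):
        S=np.linspace(-.095,.095,20);E=[];G=[]
        for s in S:
            e,g=edge(c,np.array([x0,y0,z])+s*t+.11*n,n,-.012,.012,1);E.append(e);G.append(g)
        E=np.array(E)*1e3;G=np.array(G)
        m=(G>1)&((abs(S)>.06) if k==0 else True)
        p=np.polyfit(S[m],E[m]/1e3,1);mm=m&(abs(np.polyval(p,S)*1e3-E)<1);p=np.polyfit(S[mm],E[mm]/1e3,1)
        print(yaw,k,z,"edge yaw",round(yaw+np.degrees(-(-p[0])) if 0 else yaw-np.degrees(p[0]),2),"off",round(p[1]*1e3,2),np.round(E,1) if z==.012 else "")
```

```text
-12 0 0 edge yaw -11.86 off 2.53 
-12 0 0.012 edge yaw -12.28 off -0.56 [-1.3 -1.  -0.8 -0.6 -0.2 -1.8 -1.2 -1.2 -0.1  2.6  3.1  1.2  0.2 -1.
 -0.9 -0.5 -0.6 -1.9  0.2 -7.2]
-12 1 0 edge yaw -12.11 off 1.83 
-12 1 0.012 edge yaw -12.09 off -0.74 [ 4.  -0.5 -0.9 -1.  -1.1 -0.7 -0.8 -0.6 -0.8 -1.8 -1.3 -0.2 -1.6 -0.3
 -1.2  0.1  0.1  0.  -1.1 -1.1]
-12 2 0 edge yaw -12.17 off -1.14 
-12 2 0.012 edge yaw -12.09 off 0.4 [-0.   0.4  0.4  0.4  2.1  1.9  1.8  1.8  0.2  0.5  0.4  0.8 -0.4 -0.1
  0.5  0.4  0.7  0.7  0.5  0.4]
-12 3 0 edge yaw -11.99 off -0.95 
-12 3 0.012 edge yaw -12.06 off -0.31 [-0.1 -0.   0.1 -1.  -0.7 -0.9 -0.5 -0.4 -0.2 -0.  -0.9  0.3 -0.  -0.8
 -0.3 -0.  -0.1  0.3 -0.1 -0.8]
-13 0 0 edge yaw -11.87 off 2.6 
-13 0 0.012 edge yaw -11.95 off -0.92 [ 0.8  0.5  0.5  0.7  0.8 -0.8 -0.4 -0.4 -0.3  2.6  2.9  1.5 -0.6 -1.3
 -1.7 -1.6 -2.8 -2.7 -1.6 -8.9]
-13 1 0 edge yaw -12.17 off 1.71 
-13 1 0.012 edge yaw -12.0 off -1.0 [ 6.1  1.8  0.4  0.3  0.4  0.3 -1.2 -0.5 -1.2 -1.5 -1.7 -0.3 -1.7 -1.8
 -1.8 -0.5 -1.8 -2.1 -2.3 -2.8]
-13 2 0 edge yaw -12.07 off -1.27 
-13 2 0.012 edge yaw -11.95 off 0.48 [ 1.9  1.9  0.5  0.7  3.1  2.9  2.4  2.4  1.   0.9  0.7  0.6 -0.6 -0.7
 -0.3 -0.  -0.4 -0.3 -1.3 -2.1]
-13 3 0 edge yaw -12.21 off -0.96 
-13 3 0.012 edge yaw -11.93 off -0.41 [ 1.8  0.5  1.6  0.3  0.2  0.1  0.4  0.4  0.3  0.2 -1.  -0.7 -0.9 -1.
 -0.9 -1.  -1.5 -2.2 -2.4 -2.3]
```

{"method": "apply_moves", "body": {
  "xyz": [
    [0, 0.031, -0.0367],
    [0, 0.031, -0.0367],
    [0, 0.031, -0.0367],
    [0, 0.031, -0.0367],
    [0, 0.031, -0.0367],
    [0, 0.031, -0.0367],
    [0, 0.031, -0.0367],
    [0, 0.031, -0.0367],
    [0, 0.031, -0.0367],
    [0, 0.031, -0.0367],
    [0, 0.031, -0.0367],
    [0, 0.031, -0.0367]
  ],
  "twist": [0, 0, 0, 0, 0, 0, 0, 0, 0, 0, 0, 0],
  "claw": [0.36, 0.36, 0.36, 0.36, 0.36, 0.36, 0.36, 0.36, 0.36, 0.36, 0.36, 0.36]
}}

```text
time_s: 2.75
tcp_pos: [0.5134, 0.0446, 0.238]
ee_rot: [[0.008, -0.385, -0.923], [0.005, -0.923, 0.385], [-1.0, -0.008, -0.005]]
wrist_force: [1.5, 1.5, 0.8]
gripper_width: 0.36
```

{"method": "apply_moves", "body": {
  "xyz": [
    [0, 0, 0],
    [0, 0, 0],
    [0, 0, 0],
    [0, 0, 0],
    [0, 0, 0],
    [0, 0, 0],
    [0, 0, 0],
    [0, 0, 0],
    [0, 0, 0]
  ],
  "twist": [-7.7, -7.7, -7.7, -7.7, -7.7, -7.7, -7.7, -7.7, 0],
  "claw": [0.36, 0.36, 0.36, 0.36, 0.36, 0.36, 0.36, 0.36, 0.36]
}}

```text
time_s: 3.65
tcp_pos: [0.5159, 0.0362, 0.2383]
ee_rot: [[0.009, 0.651, -0.759], [0.004, -0.759, -0.651], [-1.0, 0.003, -0.01]]
wrist_force: [-0.5, -0.4, -0.3]
gripper_width: 0.358
```

```bash
cat >> h.py <<'E'
def where(tx,ty,tyaw=None):
    s=r.sense();R=s["ee_rot"];p=s["tcp_pos"];yw=np.degrees(np.arctan2(R[1,1],R[0,1]))
    d=R.T@(np.array([tx,ty,p[2]])-p)
    print("t",round(s["time_s"],2),"p",np.round(p,4),"yaw",round(yw,2),"tool dxyz",np.round(d,4),"F",np.round(s["wrist_force"],2),"w",round(s["gripper_width"]*87,1),"tilt",np.round(R[:,0],4), "j6",round(s["joints"][5],1))
    if tyaw is not None: print("twist",round(-(tyaw-yw+180)%360 if 0 else -((tyaw-yw+180)%360-180),2))
E
python3 -c "
from h import *
where(.5477,-.0298,-51.8)"
```

```text
t 3.65 p [0.5159 0.0362 0.2383] yaw -49.37 tool dxyz [0.     0.0708 0.0189] F [-0.5  -0.36 -0.25] w 31.2 tilt [ 0.0092  0.0042 -0.9999] j6 108.6
twist 2.43
```

{"method": "apply_moves", "body": {
  "xyz": [
    [0, 0.036, 0.0095],
    [0, 0.034, 0.009],
    [0.04, 0, 0],
    [0.04, 0, 0],
    [0.02, 0, 0],
    [0, 0, 0]
  ],
  "twist": [1.2, 1.2, 0, 0, 0, 0],
  "claw": [0.36, 0.36, 0.36, 0.36, 0.36, 0.36]
}}

```text
time_s: 4.25
tcp_pos: [0.5517, -0.031, 0.138]
ee_rot: [[0.017, 0.603, -0.797], [0.005, -0.798, -0.603], [-1.0, 0.006, -0.017]]
wrist_force: [-0.1, -0.3, 0.6]
gripper_width: 0.361
```

```bash
python3 -c "
from h import *
where(.5477,-.0298,-51.8)
c=imaging.capture('side');save(c,'side2',(250,100,420,240),4)"
```

```text
t 4.25 p [ 0.5517 -0.031   0.138 ] yaw -52.9 tool dxyz [-0.0001 -0.0033  0.0024] F [-0.13 -0.3   0.56] w 31.4 tilt [ 0.0173  0.0052 -0.9998] j6 113.6
twist -1.1
```

View pics/side2.png

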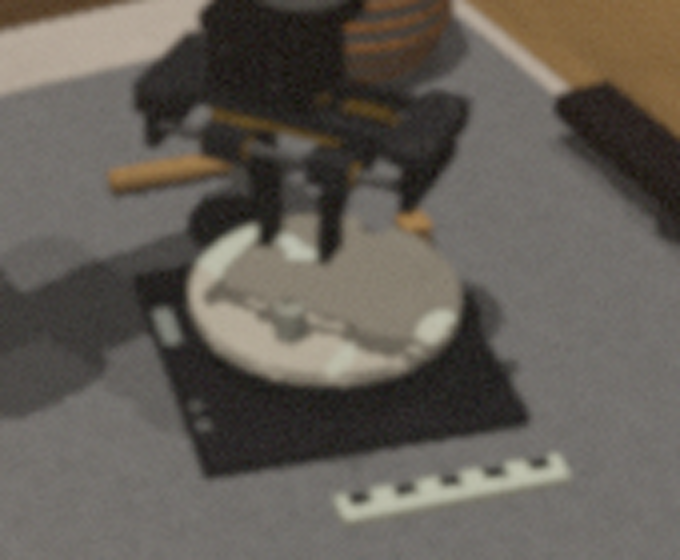

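{"method": "apply_moves", "body": {
  "xyz": [
    [0.01, -0.004, 0.0033],
    [0.02, 0, 0],
    [0.02, 0, 0],
    [0, 0, 0]
  ],
  "twist": [-1.0, 0, 0, 0],
  "claw": [0.36, 0.36, 0.36, 0.36]
}}

```text
time_s: 4.7
tcp_pos: [0.5517, -0.0279, 0.0932]
ee_rot: [[0.032, 0.618, -0.785], [0.007, -0.786, -0.618], [-0.999, 0.014, -0.029]]
wrist_force: [-0.1, -0.4, -0.3]
gripper_width: 0.357
```

```bash
python3 -c "
from h import *
where(.5477,-.0298,-51.8)
c=imaging.capture('side');save(c,'side3',(250,100,420,240),4)"
```

```text
t 4.7 p [ 0.5517 -0.0279  0.0932] yaw -51.81 tool dxyz [-0.0001 -0.001   0.0043] F [-0.1  -0.39 -0.25] w 31.1 tilt [ 0.0317  0.0074 -0.9995] j6 114.2
twist -0.01
```

View pics/side3.png

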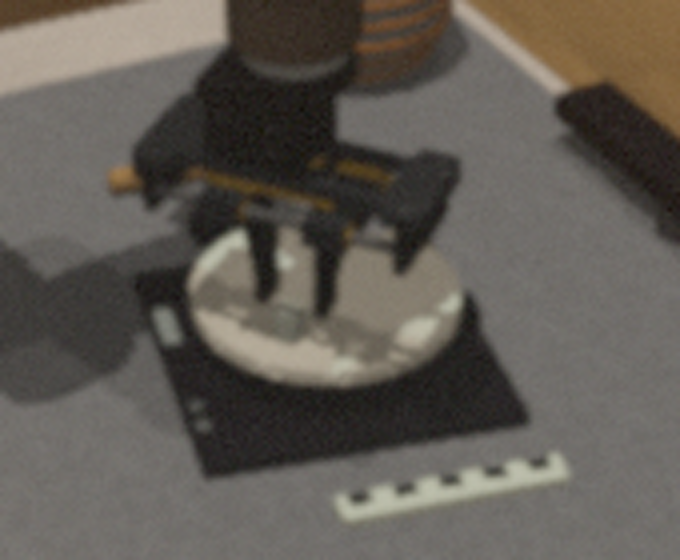

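```bash
python3 -c "
from h import *
s=r.sense();R=s['ee_rot'];p=s['tcp_pos'];c=imaging.capture('side')
L=lambda *v:[p+R@np.array(q) for q in v]
for q in ((.014,.0155,0),(.014,.03,0),(.014,-.0155,0),(.014,-.03,0),(-.056,.095,0),(-.056,.06,0),(-.056,-.06,0),(-.056,-.095,0),(-.056,0,.0375),(-.056,0,-.0375),(-.056,0,.095),(-.056,0,-.095)):
  print(q,np.round((proj(c,L(q))[0]-[250,100])*4))
print('post',(proj(c,[[.5477,-.0298,.078],[.5477,-.0298,.054]])-[250,100])*4)
"
```

```text
(0.014, 0.0155, 0) [317. 303.]
(0.014, 0.03, 0) [338. 309.]
(0.014, -0.0155, 0) [273. 292.]
(0.014, -0.03, 0) [252. 286.]
(-0.056, 0.095, 0) [438. 243.]
(-0.056, 0.06, 0) [384. 230.]
(-0.056, -0.06, 0) [206. 185.]
(-0.056, -0.095, 0) [156. 173.]
(-0.056, 0, 0.0375) [268. 240.]
(-0.056, 0, -0.0375) [318. 176.]
(-0.056, 0, 0.095) [227. 293.]
(-0.056, 0, -0.095) [354. 130.]
post [[288.2200286  305.19742563]
 [287.60832827 335.24302241]]
```

{"method": "apply_moves", "body": {
  "xyz": [
    [0.005, -0.001, 0.005],
    [0.007, 0, 0],
    [0.005, 0, 0],
    [0, 0, 0]
  ],
  "twist": [0, 0, 0, 0],
  "claw": [0.36, 0.36, 0.36, 0.36]
}}

```text
time_s: 5.2
tcp_pos: [0.5515, -0.0296, 0.0811]
ee_rot: [[0.044, 0.619, -0.784], [0.009, -0.785, -0.619], [-0.999, 0.02, -0.04]]
wrist_force: [-0.4, 0.8, -0.3]
gripper_width: 0.36
```

```bash
python3 -c "
from h import *
where(.5477,-.0298,-51.8)
c=imaging.capture('side');save(c,'side4',(270,130,400,220),6)"
```

```text
t 5.2 p [ 0.5515 -0.0296  0.0811] yaw -51.74 tool dxyz [-0.0002 -0.0022  0.0031] F [-0.37  0.76 -0.33] w 31.3 tilt [ 0.0443  0.0091 -0.999 ] j6 114.4
twist 0.06
```

View pics/side4.png

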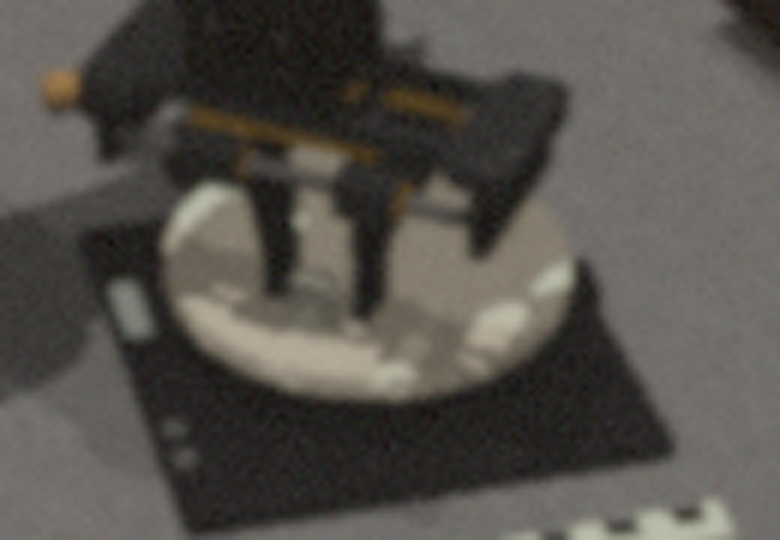

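{"method": "apply_moves", "body": {
  "xyz": [
    [0.005, -0.005, 0.003],
    [0.003, -0.005, 0.001],
    [0, -0.005, 0.001],
    [0, -0.005, 0.001],
    [0, -0.005, 0.001]
  ],
  "twist": [5, 5, 5, 5, 5],
  "claw": [0.36, 0.36, 0.36, 0.36, 0.36]
}}

```text
time_s: 5.75
tcp_pos: [0.5383, -0.0114, 0.0742]
ee_rot: [[0.053, 0.214, -0.975], [0.009, -0.977, -0.214], [-0.999, 0.003, -0.054]]
wrist_force: [2.6, -2.3, -2.1]
gripper_width: 0.358
```

```bash
cat >> h.py <<'E'
def pol():
    p=r.sense()["tcp_pos"];d=p[:2]-[.5933,.0061];print("tcp r",round(np.hypot(*d),4),"ang",round(np.degrees(np.arctan2(d[1],d[0]))%360,1))
E
python3 -c "
from h import *
where(.5477,-.0298,-51.8);pol()
c=imaging.capture('side');save(c,'side5',(270,130,400,220),6)"
```

```text
t 5.75 p [ 0.5383 -0.0114  0.0742] yaw -77.65 tool dxyz [ 0.0003  0.02   -0.0052] F [ 2.6  -2.3  -2.07] w 31.1 tilt [ 0.0533  0.0087 -0.9985] j6 85.6
twist -25.85
tcp r 0.0577 ang 197.6
```

View pics/side5.png

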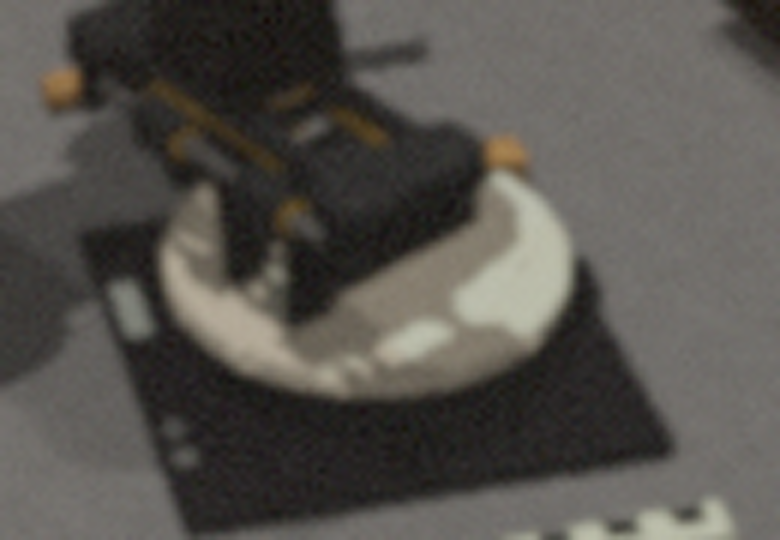

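{"method": "apply_moves", "body": {
  "xyz": [
    [-0.0005, -0.005, 0.0005],
    [-0.0005, -0.005, 0.0005],
    [-0.0005, -0.005, 0.0005],
    [0, -0.005, 0.0005]
  ],
  "twist": [4, 4, 4, 4],
  "claw": [0.36, 0.36, 0.36, 0.36]
}}

```text
time_s: 6.2
tcp_pos: [0.5338, 0.0074, 0.0756]
ee_rot: [[0.052, -0.07, -0.996], [0.007, -0.997, 0.071], [-0.999, -0.01, -0.051]]
wrist_force: [1.8, -2.3, -0.7]
gripper_width: 0.357
```

```bash
python3 -c "
from h import *
where(.5477,-.0298,-51.8);pol()
c=imaging.capture('top');save(c,'top6',(230,110,330,200),8)
d=fit_disk(c,.5933,.0061,.054);print(d,notch_ang(c,.5933,.0061,.054))"
```

```text
t 6.2 p [0.5338 0.0074 0.0756] yaw -94.03 tool dxyz [ 0.0005  0.0361 -0.0165] F [ 1.76 -2.31 -0.73] w 31.1 tilt [ 0.0518  0.0068 -0.9986] j6 66.7
twist -42.23
tcp r 0.0596 ang 178.8h.py:32: RuntimeWarning: invalid value encountered in scalar divide
  return (tt[max(0,k-6):k+7]*w).sum()/w.sum(), g[k]
Traceback (most recent call last):
  File "h.py", line 63, in fit_disk
    q=least_squares(lambda q:A@q-b,[0,0,0],loss='soft_l1',f_scale=.0007).x
      ~~~~~~~~~~~~~^^^^^^^^^^^^^^^^^^^^^^^^^^^^^^^^^^^^^^^^^^^^^^^^^^^^^
ValueError: Residuals are not finite in the initial point.
```

View pics/top6.png

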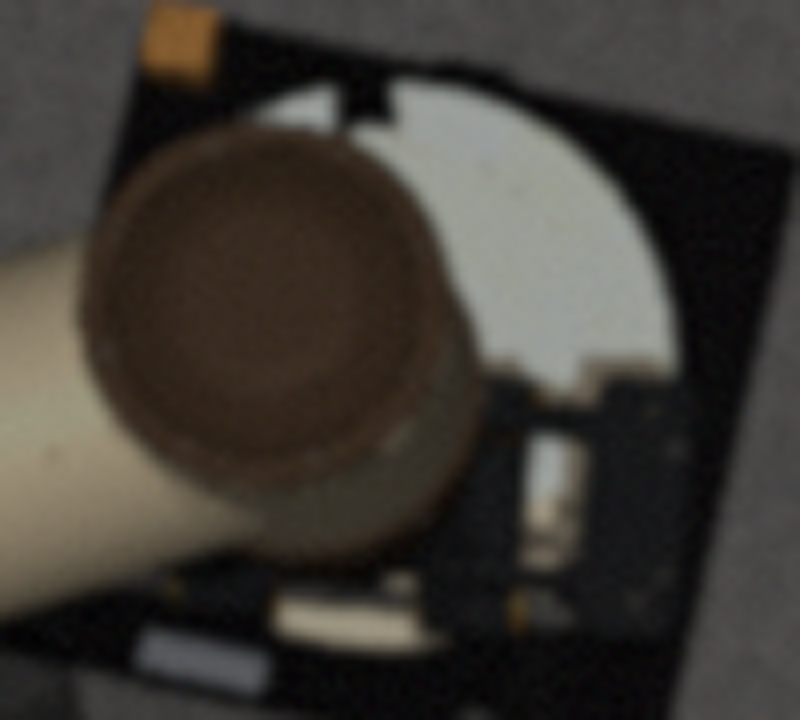

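```bash
cat >> h.py <<'E'
def notch2(c,g,z=.054,x0=.5933,y0=.0061,w=13):
    a=np.arange(g-w,g+w,.1);ar=np.radians(a);v=0
    for rr in np.arange(.079,.0866,.0015): v=v+samp(c,np.c_[x0+rr*np.cos(ar),y0+rr*np.sin(ar),np.full_like(ar,z)])/6
    h=(np.percentile(v,90)+v.min())/2;on=a[v<h]
    return round((on[0]+on[-1])/2,2),round(on[-1]-on[0],2)
E
python3 -c "
from h import *
c=imaging.capture('top')
print(px2plane(c,(275.6,122.9),.054))
for g in (2,5,8,11,14): print(notch2(c,g))"
```

```text
[0.67619576 0.01490721 0.054     ]
(np.float64(6.2), np.float64(12.8))
(np.float64(6.2), np.float64(12.8))
(np.float64(6.2), np.float64(12.4))
(np.float64(6.15), np.float64(12.1))
(np.float64(13.95), np.float64(25.9))
```

{"method": "apply_moves", "body": {
  "xyz": [
    [0, -0.005, -0.0005],
    [0, -0.005, 0],
    [0, -0.004, 0]
  ],
  "twist": [5, 5, 4],
  "claw": [0.36, 0.36, 0.36]
}}

```text
time_s: 6.6
tcp_pos: [0.5357, 0.0198, 0.0757]
ee_rot: [[0.049, -0.307, -0.95], [0.005, -0.951, 0.308], [-0.999, -0.02, -0.045]]
wrist_force: [0.2, -3.0, -1.0]
gripper_width: 0.362
```

```bash
python3 -c "
from h import *
where(.5477,-.0298,-51.8);pol()
c=imaging.capture('top')
for g in (-2,-5,-8,-11,-14): print(notch2(c,g))"
```

```text
t 6.6 p [0.5357 0.0198 0.0757] yaw -107.9 tool dxyz [ 0.0003  0.0435 -0.0267] F [ 0.24 -2.96 -1.04] w 31.5 tilt [ 0.0494  0.0051 -0.9988] j6 51.4
twist -56.1
tcp r 0.0592 ang 166.6
(np.float64(-4.95), np.float64(11.3))
(np.float64(-4.95), np.float64(11.3))
(np.float64(-4.95), np.float64(11.3))
(np.float64(-4.95), np.float64(11.3))
(np.float64(-5.85), np.float64(9.5))
```

{"method": "apply_moves", "body": {
  "xyz": [
    [0, -0.0035, -0.0005],
    [0, -0.002, -0.0005]
  ],
  "twist": [2, 1],
  "claw": [0.36, 0.36]
}}

```text
time_s: 6.85
tcp_pos: [0.5368, 0.0233, 0.0756]
ee_rot: [[0.045, -0.354, -0.934], [0.003, -0.935, 0.355], [-0.999, -0.018, -0.041]]
wrist_force: [-0.4, -3.9, 2.7]
gripper_width: 0.364
```

```bash
python3 -c "
from h import *
where(.5477,-.0298,-51.8);pol()
c=imaging.capture('top')
for g in (-8,-11,-14): print(notch2(c,g))"
```

```text
t 6.85 p [0.5368 0.0233 0.0756] yaw -110.76 tool dxyz [ 0.0003  0.0458 -0.0291] F [-0.4  -3.88  2.69] w 31.7 tilt [ 0.0445  0.0027 -0.999 ] j6 48.1
twist -58.96
tcp r 0.0591 ang 163.1
(np.float64(-7.4), np.float64(9.4))
(np.float64(-7.35), np.float64(9.3))
(np.float64(-7.35), np.float64(9.3))
```

```bash
python3 -c "
from h import *
c=imaging.capture('top');save(c,'top7',(255,105,315,150),12)
print((proj(c,[[.5933+.088*np.cos(np.radians(-12.05)),.0061+.088*np.sin(np.radians(-12.05)),.042]])-[255,105]+.5)*12)
p=proj(c,[[.5933+.088*np.cos(np.radians(a)),.0061+.088*np.sin(np.radians(a)),.054] for a in(-12.05,-9)]);print((p-[255,105]+.5)*12)"
```

```text
[[385.95750468 225.98555451]]
[[382.65651049 208.72703729]
 [360.90450654 204.39270273]]
```

View pics/top7.png

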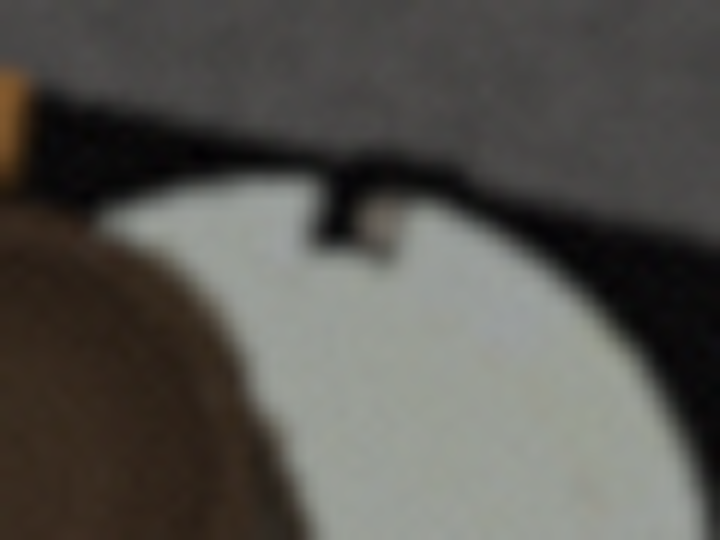

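{"method": "apply_moves", "body": {
  "xyz": [
    [0, -0.003, -0.0005]
  ],
  "twist": [1],
  "claw": [0.36]
}}

```text
time_s: 7.05
tcp_pos: [0.5372, 0.025, 0.0756]
ee_rot: [[0.042, -0.37, -0.928], [0.002, -0.929, 0.371], [-0.999, -0.017, -0.039]]
wrist_force: [-2.6, -4.6, 3.0]
gripper_width: 0.363
```

```bash
python3 -c "
from h import *
where(.5477,-.0298,-51.8);pol()
c=imaging.capture('top');c=imaging.capture('top');save(c,'top8',(255,105,315,150),12)"
```

```text
t 7.05 p [0.5372 0.025  0.0756] yaw -111.74 tool dxyz [ 0.0003  0.0471 -0.0301] F [-2.61 -4.59  3.03] w 31.6 tilt [ 0.0423  0.0019 -0.9991] j6 47.0
twist -59.94
tcp r 0.0592 ang 161.3
```

View pics/top8.png

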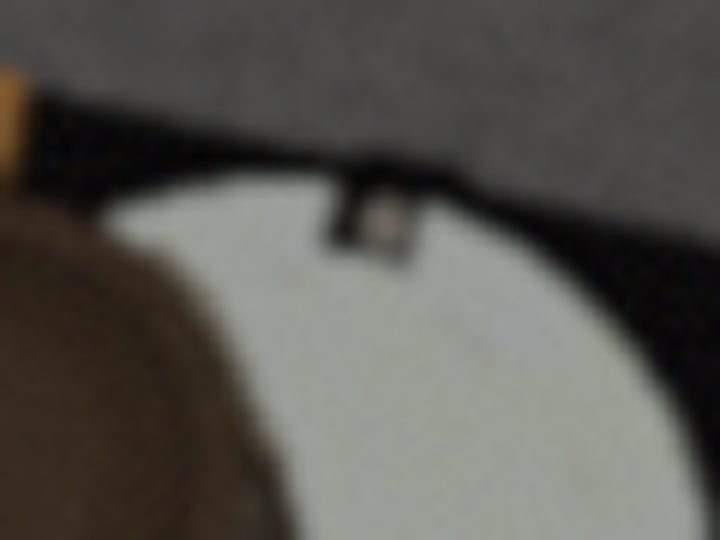

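```bash
cat >> h.py <<'E'
def prof(c,z=.054):
    a=np.radians(-12.05);n=np.array([np.cos(a),np.sin(a)]);t=np.array([-n[1],n[0]])
    s=np.arange(-.018,.0181,.001);v=0
    for rr in (.081,.0825,.084,.0855): v=v+samp(c,np.c_[np.array([.5933,.0061])+rr*n+s[:,None]*t,np.full_like(s,z)])/4
    for x,y in zip(s,v): print(int(round(x*1e3)),int(y),end=" | ")
    print()
    sf=np.arange(-.018,.0181,.0001);vf=np.interp(sf,s,v);h=60+0*vf.min()
    f=vf<90;on=sf[f];print("notch edges",on[0]*1e3,on[-1]*1e3,"mid",(on[0]+on[-1])*500)
E
python3 -c "
from h import *
c=imaging.capture('top');prof(c);prof(c,.042)
print(c['pixels'][115:128,280:292].mean(2).astype(int))"
```

```text
-18 153 | -17 153 | -16 154 | -15 154 | -14 153 | -13 152 | -12 147 | -11 140 | -10 131 | -9 119 | -8 107 | -7 97 | -6 89 | -5 86 | -4 89 | -3 92 | -2 93 | -1 93 | 0 91 | 1 84 | 2 76 | 3 66 | 4 53 | 5 42 | 6 38 | 7 38 | 8 46 | 9 64 | 10 82 | 11 101 | 12 119 | 13 134 | 14 143 | 15 150 | 16 154 | 17 155 | 18 155 | 
notch edges -6.000000000000071 10.29999999999983 mid 2.1499999999998796
-18 155 | -17 155 | -16 154 | -15 154 | -14 154 | -13 154 | -12 153 | -11 150 | -10 145 | -9 137 | -8 127 | -7 116 | -6 106 | -5 95 | -4 91 | -3 90 | -2 90 | -1 92 | 0 94 | 1 93 | 2 90 | 3 84 | 4 77 | 5 69 | 6 61 | 7 57 | 8 55 | 9 57 | 10 68 | 11 81 | 12 96 | 13 113 | 14 128 | 15 138 | 16 147 | 17 152 | 18 154 | 
notch edges 2.0999999999998797 11.499999999999822 mid 6.7999999999998515
[[ 72  70  71  71  73  73  72  70  70  72  72  69]
 [ 64  65  68  70  69  65  67  66  67  70  71  70]
 [ 40  44  50  53  51  46  45  46  51  56  59  62]
 [ 21  24  28  32  26  19  20  21  30  36  39  43]
 [ 63  57  43  23   7   9   8  11  11  13  15  22]
 [122 115  83  43  14  12  21  24  18  12  13  11]
 [152 140 105  53  22  35  51  54  42  34  43  46]
 [155 140  99  49  34  63  83  87  71  67  89  99]
 [151 130  83  39  39  74  95  99  88  92 121 137]
 [151 121  73  35  41  71  92  95  87 105 133 152]
 [150 128  94  71  66  78  87  82  83 112 140 155]
 [152 144 132 122 119 114 106  96  94 121 146 153]
 [152 151 151 149 149 143 136 128 122 136 151 154]]
```

{"method": "apply_moves", "body": {
  "xyz": [
    [0, -0.0015, 0]
  ],
  "twist": [0],
  "claw": [0.36]
}}

```text
time_s: 7.3
tcp_pos: [0.5373, 0.0263, 0.0756]
ee_rot: [[0.042, -0.369, -0.928], [0.002, -0.929, 0.37], [-0.999, -0.017, -0.038]]
wrist_force: [-2.5, -4.0, 1.5]
gripper_width: 0.359
```

```bash
python3 -c "
from h import *
where(.5477,-.0298,-51.8);pol()
c=imaging.capture('top');c=imaging.capture('top');prof(c);prof(c,.042)"
```

```text
t 7.3 p [0.5373 0.0263 0.0756] yaw -111.67 tool dxyz [ 0.0003  0.0483 -0.0304] F [-2.53 -4.03  1.47] w 31.2 tilt [ 0.0416  0.0017 -0.9991] j6 46.9
twist -59.87
tcp r 0.0595 ang 160.2
-18 153 | -17 153 | -16 153 | -15 152 | -14 149 | -13 145 | -12 135 | -11 124 | -10 109 | -9 94 | -8 81 | -7 77 | -6 76 | -5 79 | -4 85 | -3 91 | -2 94 | -1 94 | 0 92 | 1 84 | 2 76 | 3 66 | 4 55 | 5 45 | 6 46 | 7 53 | 8 66 | 9 85 | 10 105 | 11 121 | 12 135 | 13 146 | 14 151 | 15 155 | 16 156 | 17 156 | 18 155 | 
notch edges -8.600000000000055 9.199999999999838 mid 0.29999999999989063
-18 156 | -17 156 | -16 156 | -15 155 | -14 154 | -13 153 | -12 149 | -11 141 | -10 133 | -9 120 | -8 106 | -7 94 | -6 87 | -5 82 | -4 82 | -3 87 | -2 91 | -1 95 | 0 97 | 1 97 | 2 93 | 3 87 | 4 80 | 5 72 | 6 64 | 7 63 | 8 64 | 9 71 | 10 86 | 11 102 | 12 117 | 13 131 | 14 143 | 15 148 | 16 153 | 17 155 | 18 155 | 
notch edges -6.300000000000069 10.19999999999983 mid 1.9499999999998807
```

{"method": "apply_moves", "body": {
  "xyz": [
    [0, 0.004, 0],
    [-0.01, 0.002, 0],
    [-0.04, 0, 0],
    [-0.03, 0, 0],
    [0, 0, 0]
  ],
  "twist": [0, 0, 0, 0, 0],
  "claw": [0.36, 0.36, 0.36, 0.36, 0.36]
}}

```text
time_s: 7.9
tcp_pos: [0.5362, 0.0234, 0.1602]
ee_rot: [[0.054, -0.366, -0.929], [0.008, -0.93, 0.367], [-0.999, -0.027, -0.047]]
wrist_force: [0.7, 1.2, 0.4]
gripper_width: 0.361
```

```bash
python3 -c "
from h import *
where(.5933,.0061)
c=imaging.capture('top');prof(c);save(c,'top9',(230,100,330,190),8)
c=imaging.capture('side');save(c,'side9',(270,130,400,220),6)"
```

```text
t 7.9 p [0.5362 0.0234 0.1602] yaw -111.47 tool dxyz [ 0.0029 -0.0048 -0.0594] F [0.72 1.17 0.43] w 31.4 tilt [ 0.0538  0.0078 -0.9985] j6 47.8
-18 151 | -17 152 | -16 152 | -15 151 | -14 148 | -13 144 | -12 134 | -11 122 | -10 108 | -9 94 | -8 81 | -7 77 | -6 76 | -5 79 | -4 84 | -3 90 | -2 93 | -1 92 | 0 90 | 1 83 | 2 75 | 3 65 | 4 54 | 5 44 | 6 46 | 7 52 | 8 65 | 9 85 | 10 104 | 11 121 | 12 135 | 13 145 | 14 150 | 15 153 | 16 154 | 17 154 | 18 154 | 
notch edges -8.600000000000055 9.199999999999838 mid 0.29999999999989063
```

View pics/top9.png

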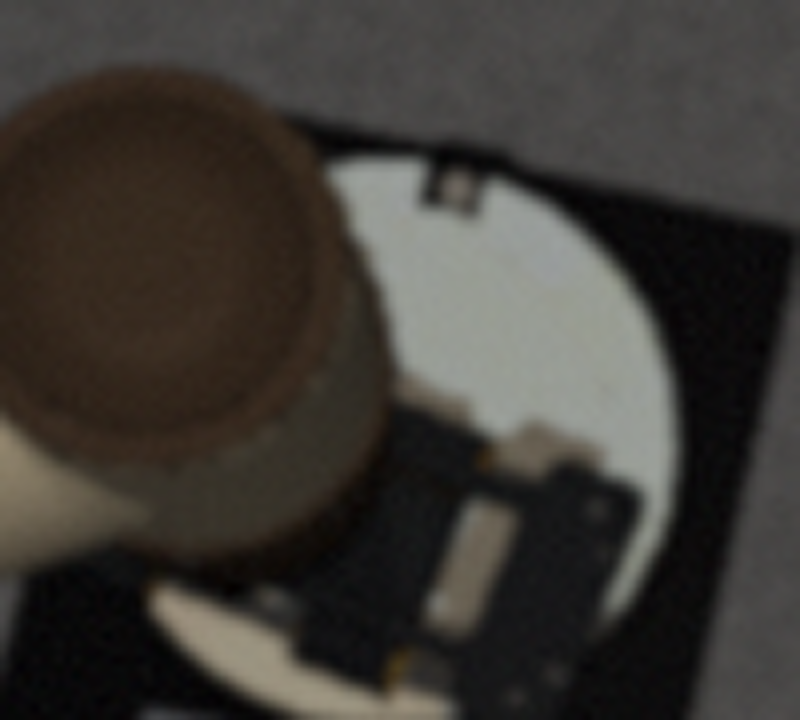

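View pics/side9.png

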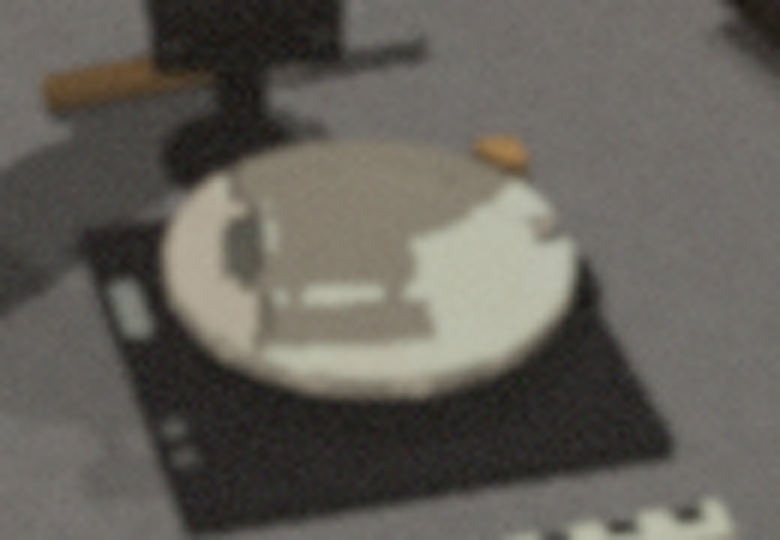

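{"method": "apply_moves", "body": {
  "xyz": [
    [0, -0.002, -0.03],
    [0, -0.0028, -0.029],
    [0.03, 0.0008, 0.0014],
    [0.03, 0.0008, 0.0014],
    [0, 0, 0]
  ],
  "twist": [0, 0, 0, 0, 0],
  "claw": [0, 0, 0, 0, 0]
}}

```text
time_s: 8.5
tcp_pos: [0.5909, 0.0059, 0.0936]
ee_rot: [[0.045, -0.366, -0.929], [0.008, -0.93, 0.367], [-0.999, -0.024, -0.038]]
wrist_force: [-1.0, -0.0, -0.0]
gripper_width: 0.027
```

```bash
python3 -c "
from h import *
where(.5933,.0061);R=r.sense()['ee_rot'];print(R.T@[0,0,-1], r.sense()['tcp_pos']+.014*R[:,0])"
```

```text
t 8.5 p [0.5909 0.0059 0.0936] yaw -111.5 tool dxyz [ 0.0001 -0.001  -0.0022] F [-0.99 -0.01 -0.  ] w 2.4 tilt [ 0.0446  0.0084 -0.999 ] j6 51.8
[0.99897106 0.02412254 0.03840472] [0.59153733 0.00606483 0.07957187]
```

{"method": "apply_moves", "body": {
  "xyz": [
    [0.012, -0.0005, -0.001],
    [0.008, 0.0002, 0.0003],
    [0.004, 0.0001, 0.0002]
  ],
  "twist": [0, 0, 0],
  "claw": [0, 0, 0]
}}

```text
time_s: 8.8
tcp_pos: [0.5935, 0.0066, 0.0689]
ee_rot: [[0.046, -0.365, -0.93], [0.008, -0.931, 0.366], [-0.999, -0.025, -0.04]]
wrist_force: [-0.0, 0.3, 0.3]
gripper_width: 0.005
```

{"method": "apply_moves", "body": {
  "xyz": [
    [0.003, 0.0001, 0.0001],
    [0.003, 0.0001, 0.0001]
  ],
  "twist": [0, 0],
  "claw": [0, 0]
}}

```text
time_s: 9.0
tcp_pos: [0.5936, 0.0067, 0.0655]
ee_rot: [[0.047, -0.364, -0.93], [0.008, -0.931, 0.364], [-0.999, -0.024, -0.041]]
wrist_force: [-4.3, 0.9, 8.6]
gripper_width: 0.007
```

```bash
python3 -c "
from h import *
where(.5933,.0061);R=r.sense()['ee_rot'];print(r.sense()['tcp_pos']+.014*R[:,0])"
```

```text
t 9.0 p [0.5936 0.0067 0.0655] yaw -111.34 tool dxyz [-0.      0.0006  0.0001] F [-4.28  0.88  8.56] w 0.6 tilt [ 0.0465  0.0077 -0.9989] j6 51.8
[0.59425998 0.00678476 0.05151767]
```

{"method": "apply_moves", "body": {
  "xyz": [
    [0.004, 0.0001, 0.0002],
    [0.004, 0.0001, 0.0002]
  ],
  "twist": [0, 0],
  "claw": [0, 0]
}}

```text
time_s: 9.2
tcp_pos: [0.5936, 0.0067, 0.0617]
ee_rot: [[0.048, -0.362, -0.931], [0.007, -0.932, 0.363], [-0.999, -0.024, -0.042]]
wrist_force: [-4.5, -0.9, 10.1]
gripper_width: 0.005
```

{"method": "apply_moves", "body": {
  "xyz": [
    [0.004, 0.0001, 0.0002]
  ],
  "twist": [0],
  "claw": [0]
}}

```text
time_s: 9.3
tcp_pos: [0.5936, 0.0067, 0.0601]
ee_rot: [[0.049, -0.361, -0.931], [0.007, -0.932, 0.362], [-0.999, -0.024, -0.043]]
wrist_force: [-3.5, -0.3, 10.7]
gripper_width: 0.005
```

{"method": "apply_moves", "body": {
  "xyz": [
    [0.005, 0.0001, 0.0003],
    [0.005, 0.0001, 0.0003]
  ],
  "twist": [0, 0],
  "claw": [0, 0]
}}

```text
time_s: 9.5
tcp_pos: [0.5936, 0.0067, 0.0562]
ee_rot: [[0.051, -0.359, -0.932], [0.006, -0.933, 0.36], [-0.999, -0.024, -0.046]]
wrist_force: [-11.3, 2.0, 28.9]
gripper_width: 0.008
```

{"method": "apply_moves", "body": {
  "xyz": [
    [0.005, 0.0001, 0.0003]
  ],
  "twist": [0],
  "claw": [0]
}}

```text
time_s: 9.6
tcp_pos: [0.5936, 0.0067, 0.0562]
ee_rot: [[0.052, -0.357, -0.932], [0.005, -0.934, 0.358], [-0.999, -0.023, -0.047]]
wrist_force: [-12.5, 2.0, 30.0]
gripper_width: 0.006
```

{"method": "apply_moves", "body": {
  "xyz": [
    [-0.006, 0, 0],
    [-0.04, 0, 0],
    [-0.05, 0, 0],
    [-0.05, 0, 0],
    [-0.03, 0.02, 0.03],
    [0, 0, 0.045],
    [0, 0, 0.045],
    [0, 0, 0.045],
    [0, 0, 0]
  ],
  "twist": [0, 0, 0, 0, 0, 0, 0, 0, 0],
  "claw": [0, 0, 0, 0, 0, 0, 0, 0, 0]
}}

```text
time_s: 10.5
tcp_pos: [0.4209, 0.0472, 0.2376]
ee_rot: [[0.072, -0.357, -0.931], [0.011, -0.933, 0.359], [-0.997, -0.037, -0.063]]
wrist_force: [-0.1, -0.7, 0.2]
gripper_width: 0.006
```

```bash
python3 -c "
from h import *
where(.5933,.0061)
c=imaging.capture('top');save(c,'top10',(230,100,330,190),8)
for z in(.042,.054):
  try: print('disk',z,fit_disk(c,.5933,.0061,z))
  except Exception as e: print(e)
c=imaging.capture('side');save(c,'side10',(270,130,400,220),6)
for z in(.042,.054):
  try: print('disk',z,fit_disk(c,.5933,.0061,z))
  except Exception as e: print(e)
"
```

```text
t 10.5 p [0.4209 0.0472 0.2376] yaw -110.94 tool dxyz [ 0.012  -0.0232 -0.1753] F [-0.13 -0.72  0.15] w 0.5 tilt [ 0.0723  0.0114 -0.9973] j6 38.4
disk 0.042 (np.float64(0.5944748776462714), np.float64(0.006791189715505539), np.float64(0.0009894307288942316))
disk 0.054 (np.float64(0.5915525565047454), np.float64(0.005835197939924821), np.float64(0.00012803112431030496))
disk 0.042 (np.float64(0.5925882073898345), np.float64(0.004878306813871134), np.float64(0.002576053903969762))
disk 0.054 (np.float64(0.5844480941495956), np.float64(-0.009591177548797718), np.float64(0.0012521459138151402))
```

View pics/top10.png

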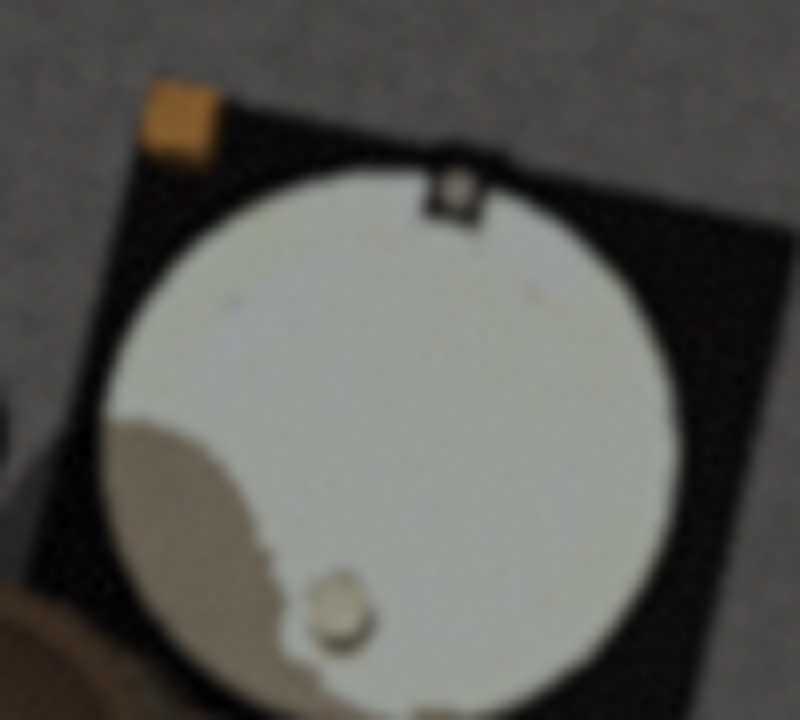

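View pics/side10.png

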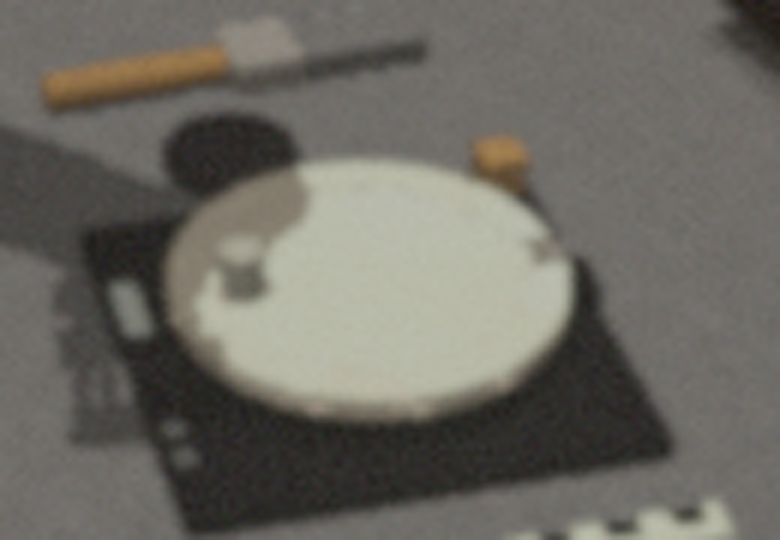

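```bash
python3 -c "
from h import *
print(np.round(r.sense()['joint_velocities'],2));print(job.finish_job())"
```

```text
[-1.63  3.    2.57  0.35  0.13  0.32]
the job is handed in; nothing more can be done
None
```

I turned the platter about 50° clockwise by nudging its post with the open fingertips, until the notch was over the drive pin. I then shut the fingers, pressed straight down at the centre, withdrew the hand and handed the job in at about 10.6 s of the 53 s.

**Alignment:** before pressing, the top view showed the pin inside the notch, with the notch centred on it to within about 1 mm.

**Press:** the platter sank under about 9 to 11 N, slightly above the 4 to 8 N expected. It met a firm stop with the fingertips at z ≈ 42 mm, where I pressed to about 30 N vertical. With the hand away, the side view matched a top face at 42 mm and did not match 54 mm.

**Surroundings:** the cube, brush, lens cap and the visible end of the scale bar look unmoved in the last pictures. I did not look at the water bottle and beaker again; the hand did not go near them.

**Imperfect:**
- The tool leaned 2 to 4° from vertical over the moves, so the press carried a sideways force of up to about 12 N.
- The arm still had a small residual joint speed (up to 3°/s) in free air when I handed in.

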